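# Unlock and reset the hydraulic flow handwheel

### The arm

A 6-joint arm with a two-finger parallel gripper is mounted at the origin on the work surface. World frame = base frame: x ahead of the robot, y to its left, z up, the work surface at z = 0. Lengths are in m, angles in rad, forces in N, time in s.
With the tool pointing down it reaches from about 0.3 to 0.85 m from the base axis. Payload 5.4 kg.
Tool frame: the origin (TCP) lies between the finger pads; the fingertips stand 17 mm ahead of it and the grasp point (between the pads) lies 2 mm behind it; z points along the fingers, y is the line along which they close (so a half turn about z gives the same grasp; the last joint's range is limited). The gripper opens to 85 mm and grips with 20 to 120 N. Pads are 22 mm wide; open, the fingers measure 114 mm over their backs; the gripper's body (76 mm by 85 mm) begins 54 mm behind the grasp point. The pads swing forward as they close: fully open they stand 13 mm farther back than shut.
Start: joints at [-1.52, 0.158, 1.597, -0, 1.386, -0.21], TCP at [0.148, -0.556, 0.248] pointing down, gripper open.
Joint ranges: [-2.91, 2.91], [-0.94, 2.29], [0.18, 2.7], [-1.29, 4.43], [0.17, 2.64], [-3, 3]. Speed limits (rad/s): [2.57, 2.57, 3.14, 3.14, 3.14, 3.14].

### API

Orientations are given as a 3x3 rotation matrix whose columns are the frame's x, y, z axes.
In Python, from cell import status, cams, workorder gives the robot as it stands. The module is installed in compiled form; this text tells all that it offers.
- The arm moves only by the tool servo_tool, never from a script. Its argument "deltas" is a list of rows, each an object of numbers: "tx", "ty", "tz": the shift along the world's x, y, z as a fraction of full scale; "turn": the turn about the world's z as a fraction of full scale; "fingers": the opening, from 0 (shut) to 1 (fully open). A call has 1 to 10 rows; each row shifts and turns the commanded pose from where the row before left it; what a row does not reach is not made up. Full scale, the value 1, is 0.02 m for a shift and 0.15 rad for a turn. A row lasts 1/10 s, in which the tool goes at most 50 mm and 8.59 degrees, less where a joint would pass 70% of its speed; a pose out of reach is approached as far as the arm can. A call with a number of a shift or a turn outside -1 to 1 is refused whole. A call with a gripper value outside its range is refused whole. The fingers move at their own pace and stop on an object; the grip force is fixed at half the most. Time passes only in rows, so rows that do not move let the fingers close. It gives the time, the measured TCP pose, the force, the opening and the grip force at its end, in the units of the state.
- status.sense(): the state, without advancing time (a new reading comes with each control period).
- cams.snapshot(name): name is "scene" or "side" or "wrist"; returns a dict with "image" (384x512x3 uint8, red, green, blue), "z_map" (384x512 float32, m along the optical axis (not along the pixel's ray), 0 where there is no reading), "camera_matrix" (3x3 intrinsics, pixels), "k1" (the pictures are not rectified: a ray, as slopes to the right and down, at radius r is drawn at 1 + k1 r^2 times it, then the intrinsics apply), "R" (3x3) and "t" (3): a world point X has camera coordinates R X + t. Camera axes: x right, y down, z forward; pixel columns grow to the right and rows downward; lengths in m; the calibration is good to about 2 mm. A picture is of the moment at which its call begins.
- workorder.close_job(): hands the job in; it is judged then, once.
The state is a dict: "time_s": time; "q": joint angles; "qvel": joint speeds; "joint_efforts": joint torques, N m; "tcp_pos": TCP position; "tcp_rot": TCP orientation; "ft_force": force on the tool from outside, world axes, zero at the start; "moment": the same for the moment, N m; "opening": finger opening in m; "finger_force": force on a finger pad.
Only numpy, scipy, OpenCV 4.12 (cv2) and the standard library are available. Lean on these libraries where they do the work, as an engineer would, in place of code of your own. Each camera call takes 0.05 s, during which the arm holds its last target. There are 200 camera calls.

### The job

Free the black handwheel: lift the yellow lock block straight up out from between its two jaws until it is clear, and stand it upright in the blue tray, setting it down gently. Then swing the handwheel by its grey upright handle until the red pointer on its far rim is right in line with the green flag, let go, and finally push the orange-ball pump lever all the way over to its other end. Leave the green flag where it is and do not disturb the spray can or the oil filter.

Things in the scene. Friction and masses are not known exactly. Their poses are not given: they have to be found in the camera images.
- lock_mid (a point): Middle of the loose yellow lock block (about 0.45 kg, 100 mm tall, z up), standing in the slot, where it stops the wheel's lug. Lower 50 mm: 64 mm along its x by 44 along y, with an upright rib (12 mm wide, 8 proud, 40 high) on each y side, 60 mm over the ribs, held in grooves of the jaws, so it comes out only upward. Upper 50 mm: neck 44 mm along x by 28 along y, the part to grip.
- slot (a point): Centre of the slot floor on the fixed valve plate (12 mm above the table), robot side of the handwheel, 120 mm from its axis. z up, x points to the wheel's axis. A fixed aluminium jaw, 64 mm along x, stands on each y side, 23.5 to 44 mm out and 33 mm high above this floor; play about 1.5 mm all round.
- tray_floor (a point): Centre of the inner floor of the open blue drip tray, 140 mm along its x by 120 mm along its y outside, walls 5 mm thick, rim 25 mm above this point; fixed to the table. It stands to the left or to the right of the valve. The floor is 5 mm above the table.
- wheel_axis (a point): Point on the handwheel's upright axis at mid rim (60 mm above the table); black rim of 68 mm radius, 14 mm thick. Friction about 0.2 N m (4 N at the handle): it stays where it is left. A lug under the handle reaches 104 mm out; the lock block in its slot bars it. The pointer must go anticlockwise seen from above, 0.8 to 1.9 rad, to the flag; hard stops bar the other way.
- handle (a point): Middle of the grey upright spinner handle of the handwheel, which turns freely on its own pin: 22 to 24 mm in diameter, 55 mm tall, this point 25 mm below its top and 42 mm above the rim's middle. It stands 64 mm from the wheel's axis, exactly opposite the pointer.
- pointer (a point): Lower tip of the red pointer, fixed to the handwheel on its far rim, 98 mm from the axis, 43 mm above the table; 6 mm wide. It sweeps just above the green flag.
- flag (a point): Top of the green flag, an upright fin 7 mm thick, 32 mm long radially and 26 mm high, 98 mm from the wheel's axis, beside the white scale on the far side; 40 mm above the table. It sits on a stiff setting collar and marks where the pointer must be.
- lever_ball (a point): Centre of the orange ball (34 mm diameter) at the end of the 12 mm steel pump lever, 110 mm from its pivot. It starts leaning towards the robot side.
- lever_pivot (a point): Centre of the pump lever's horizontal pivot, 28 mm above the table, on a fixed grey block 90 by 70 mm and 30 mm high, on the opposite side of the valve from the tray. Its y is the pivot axis; the lever swings in its x-z plane from 0.5 rad short of upright (towards -x) to 0.5 rad beyond it (towards +x).
- lever (a joint): Pump lever angle in rad: 0 leaning to -x, 1.0 at the far end stop leaning to +x. Held by friction (about 0.2 N m, 2 N at the ball); stays where it is left.
- spray_can: Blue spray can, 60 mm diameter, 150 mm tall; origin at the middle of its underside. Bystander.
- oil_filter: Black oil filter, 96 mm diameter, 95 mm tall; origin at the middle of its underside. Bystander.

How it is judged:
By the outcome, as a careful person would: the job done as asked, in the order asked, and still so for the second after the job is handed in, with the robot touching nothing.
It also fails if it takes over 70 s, if anything falls off the work surface, if the arm or the gripper's body presses on something with over 40 N, if the wrist force passes 120 N, or if a joint passes its speed limit or range.

## Working session

There is one attempt and no reset: what is moved stays moved. The work goes in short steps, Python scripts to look and compute and a tool call to move; the robot and the scene stay as the last step left them, time stands still between calls to the robot, and variables do not carry over. Pictures are saved under pics/ and viewed, at most 10 in all, crops included, and the job is handed in when it is done.

Besides the shell and the picture viewer there is one more tool, called after ">>>" as name([rows], argument=value, ...), one row to a line, values as JSON. servo_tool: Moves the arm, as the interface text tells. Shift numbers are shares of 0.02 m and turn numbers shares of 0.15 rad, none past 1 either way. Its arguments: {"type":"object","properties":{"deltas":{"type":"array","items":{"type":"object","properties":{"tx":{"type":"number"},"ty":{"type":"number"},"tz":{"type":"number"},"turn":{"type":"number"},"fingers":{"type":"number"}}}}},"required":["deltas"]}

```bash
mkdir -p pics
cat > h.py <<'E'
import numpy as np, cv2
from cell import status, cams
def snap(n):
    s=cams.snapshot(n); np.savez(f'{n}.npz',**s); return s
def load(n): return dict(np.load(f'{n}.npz'))
def pts(s):
    K=s['camera_matrix'];k1=float(s['k1']);h,w=s['z_map'].shape
    u,v=np.meshgrid(np.arange(w),np.arange(h))
    uv=np.stack([u,v],-1).reshape(-1,1,2).astype(np.float64)
    n=cv2.undistortPoints(uv,K,np.array([k1,0,0,0.])).reshape(h,w,2)
    z=s['z_map'].astype(float)
    c=np.dstack([n[...,0]*z,n[...,1]*z,z])
    W=(c-s['t'])@s['R']; W[z==0]=np.nan
    rays=np.dstack([n,np.ones((h,w))])@s['R']
    return W,rays,-s['R'].T@s['t']
def onplane(s,u,v,zp):
    W,r,c=pts(s); d=r[int(round(v)),int(round(u))]; return c+d*(zp-c[2])/d[2]
E
python3 - <<'E'
from h import *
ims=[]
for n in ['scene','side','wrist']:
    s=snap(n); cv2.imwrite(f'pics/{n}0.png',s['image'][...,::-1]); print(n,(-s['R'].T@s['t']).round(3),s['R'].round(2).tolist(),s['k1'])
st=status.sense(); print(st['time_s'],st['tcp_rot'],st['opening'])
E
```

```text
scene [ 1.216 -0.228  1.168] [[0.36, 0.93, -0.01], [0.79, -0.31, -0.53], [-0.5, 0.19, -0.85]] -0.20663622105254073
side [0.358 0.741 1.059] [[-0.97, -0.26, -0.01], [-0.2, 0.76, -0.62], [0.17, -0.6, -0.78]] -0.06440987368007485
wrist [ 0.224 -0.535  0.373] [[0.26, -0.97, -0.0], [-0.92, -0.25, 0.3], [-0.29, -0.08, -0.95]] 0.001073551641678942
0.15 [[ 9.66180288e-01  2.57867499e-01 -5.41727914e-05]
 [ 2.57867281e-01 -9.66179150e-01  1.52139911e-03]
 [ 3.39978762e-04 -1.48391522e-03 -9.99998841e-01]] 0.08522100391147776
```

View pics/scene0.png

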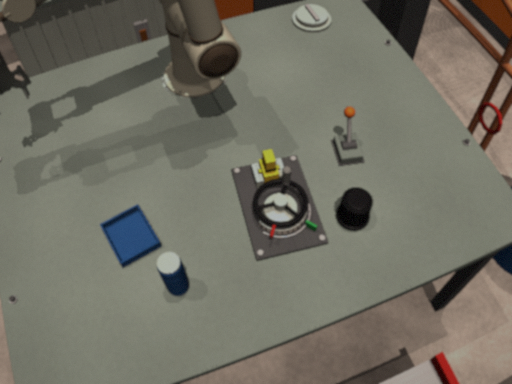

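View pics/side0.png

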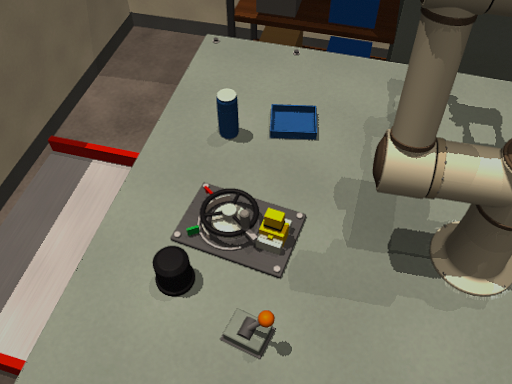

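The scene view shows the yellow block at (269,165), wheel centre at (281,205), pointer at (273,231), flag at (310,225), tray at (131,235), can at (172,272), ball at (350,112) and filter at (354,207). The side view agrees with this. Next I'll measure by colour masks plus depth.

```bash
cat > m.py <<'E'
from h import *
def masks(s):
    hsv=cv2.cvtColor(s['image'],cv2.COLOR_RGB2HSV);H,S,V=[hsv[...,i].astype(int) for i in range(3)]
    return dict(yellow=(H>22)&(H<34)&(S>150)&(V>60),red=((H<5)|(H>174))&(S>150)&(V>80),green=(H>50)&(H<75)&(S>150)&(V>40),
     orange=(H>5)&(H<18)&(S>170)&(V>120),blue=(H>100)&(H<118)&(S>150),black=(V<28))
E
python3 - <<'E'
from m import *
for n in ['scene','side']:
    s=load(n);W,r,c=pts(s)
    for k,m in masks(s).items():
        m=m&np.isfinite(W[...,0])&(np.abs(W[...,1])<.45)&(W[...,0]>.2)&(W[...,0]<.95)&(W[...,2]>-.01)&(W[...,2]<.2)
        nn,l,st,ce=cv2.connectedComponentsWithStats(m.astype(np.uint8))
        for i in range(1,nn):
            if st[i,4]>=(8 if k!='black' else 80):
                P=W[l==i]; print(n,k,ce[i].round(1),st[i,4],'med',np.median(P,0).round(3),'lo',np.percentile(P,3,0).round(3),'hi',np.percentile(P,97,0).round(3))
                if k=='blue': 
                    F=P[np.abs(P[:,2]-.005)<.008]; 
                    if len(F)>20: print('  floor rect',cv2.minAreaRect(F[:,:2].astype(np.float32)),len(F))
                    F=P[P[:,2]>.022]
                    if len(F)>20: print('  rim rect',cv2.minAreaRect(F[:,:2].astype(np.float32)),len(F))
    # wheel rim top: black z ~.06-.07
    m=masks(s)['black']&(np.abs(W[...,2]-.066)<.008)
    P=W[m];P=P[(np.abs(P[:,1])<.4)&(P[:,0]>.3)&(P[:,0]<.9)]
    md=np.median(P[:,:2],0);P=P[np.linalg.norm(P[:,:2]-md,axis=1)<.11]
    A=np.c_[2*P[:,:2],np.ones(len(P))];x=np.linalg.lstsq(A,(P[:,:2]**2).sum(1),rcond=None)[0]
    print(n,'wheel',x[:2],np.sqrt(x[2]+x[0]**2+x[1]**2),len(P))
    im=s['image'];u=dict(scene=(215,90),side=(150,170))[n]
    cr=im[u[1]:u[1]+ (180),u[0]:u[0]+170]
    cv2.imwrite(f'pics/{n}crop.png',cv2.resize(cr,None,fx=3.3,fy=3.3,interpolation=cv2.INTER_CUBIC)[...,::-1])
E
```

```text
scene yellow [267.8 164.1] 302 med [0.507 0.067 0.075] lo [0.477 0.05  0.053] hi [0.528 0.087 0.114]
scene red [272.3 229.8] 42 med [0.687 0.008 0.064] lo [ 0.669 -0.004  0.011] hi [0.701 0.018 0.067]
scene green [310.9 225.2] 38 med [0.698 0.114 0.034] lo [0.689 0.107 0.022] hi [0.708 0.12  0.042]
scene orange [349.4 111.3] 62 med [0.456 0.337 0.139] lo [0.445 0.327 0.132] hi [0.464 0.348 0.146]
scene blue [130.4 235.5] 1898 med [ 0.535 -0.349  0.005] lo [ 0.47  -0.405 -0.   ] hi [ 0.61  -0.292  0.029]
  floor rect ((0.5379089713096619, -0.3487967848777771), (0.14045186340808868, 0.11054293811321259), 11.926605224609375) 1562
  rim rect ((0.5402474403381348, -0.34781819581985474), (0.13974054157733917, 0.11251161992549896), 11.4251708984375) 195
scene blue [176.2 281.6] 388 med [ 0.746 -0.265  0.09 ] lo [ 0.737 -0.289  0.026] hi [ 0.75  -0.243  0.138]
  rim rect ((0.7431574463844299, -0.26450419425964355), (0.017393160611391068, 0.05007588863372803), 7.070667743682861) 384
scene black [262.8 199.4] 185 med [0.586 0.004 0.063] lo [ 0.53  -0.013  0.011] hi [0.662 0.083 0.069]
scene bl
[... 1321 characters left out ...]
 121.5] 1489 med [ 0.535 -0.357  0.008] lo [ 0.466 -0.414  0.002] hi [ 0.602 -0.282  0.032]
  floor rect ((0.5340059995651245, -0.3486698269844055), (0.13297347724437714, 0.12526769936084747), 11.341646194458008) 973
  rim rect ((0.5341513752937317, -0.34674736857414246), (0.13786330819129944, 0.12723706662654877), 11.366732597351074) 310
side black [224.5 202.1] 190 med [0.644 0.024 0.065] lo [ 0.556 -0.005  0.058] hi [0.677 0.104 0.07 ]
side black [222.3 231.3] 104 med [0.611 0.125 0.065] lo [0.562 0.1   0.06 ] hi [0.673 0.132 0.069]
side black [174.9 276.3] 1063 med [0.676 0.269 0.059] lo [0.655 0.212 0.008] hi [0.73  0.284 0.095]
side wheel [0.61091778 0.06327417] 0.06468492981982477 400
```

View pics/scenecrop.png

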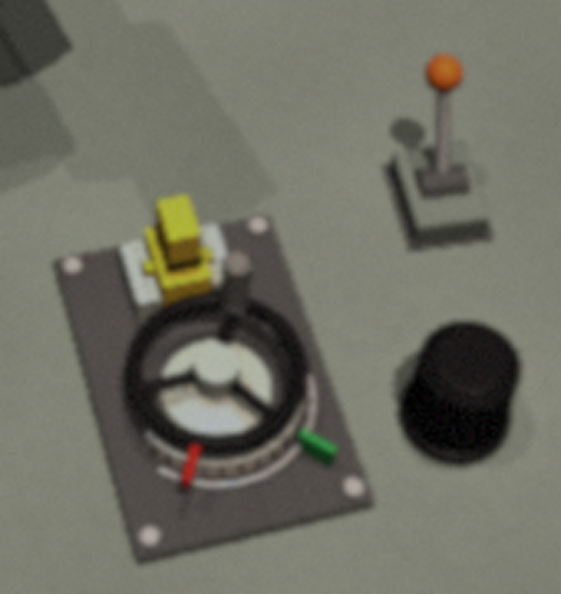

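The crop shows the block in its slot, with the handle at about (237,265), upper right of the block, the pointer at (192,465) and the flag at (318,445). Estimates: axis ≈ (0.616,0.059), slot ≈ (0.497,0.072), pointer at −35° and flag at +35°. I'm moving above the lock now.

>>> servo_tool([
  {"tx": 0.55,"ty": 0.98,"turn": -0.08,"fingers": 1},
  {"tx": 0.55,"ty": 0.98,"turn": -0.08,"fingers": 1},
  {"tx": 0.55,"ty": 0.98,"turn": -0.08,"fingers": 1},
  {"tx": 0.55,"ty": 0.98,"turn": -0.08,"fingers": 1},
  {"tx": 0.55,"ty": 0.98,"turn": -0.08,"fingers": 1},
  {"tx": 0.55,"ty": 0.98,"turn": -0.08,"fingers": 1},
  {"tx": 0.55,"ty": 0.98,"turn": -0.08,"fingers": 1},
  {"tx": 0.55,"ty": 0.98,"turn": -0.08,"fingers": 1},
  {"tx": 0.55,"ty": 0.98,"turn": -0.08,"fingers": 1},
  {"tx": 0.55,"ty": 0.98,"turn": -0.08,"fingers": 1},
])

```text
$.deltas[0]: bad value
```

>>> servo_tool([
  {"tx": 0.55,"ty": 0.98,"turn": -0.08,"fingers": 1},
  {"tx": 0.55,"ty": 0.98,"turn": -0.08,"fingers": 1},
  {"tx": 0.55,"ty": 0.98,"turn": -0.08,"fingers": 1},
  {"tx": 0.55,"ty": 0.98,"turn": -0.08,"fingers": 1},
  {"tx": 0.55,"ty": 0.98,"turn": -0.08,"fingers": 1},
  {"tx": 0.55,"ty": 0.98,"turn": -0.08,"fingers": 1},
  {"tx": 0.55,"ty": 0.98,"turn": -0.08,"fingers": 1},
  {"tx": 0.55,"ty": 0.98,"turn": -0.08,"fingers": 1},
  {"tx": 0.55,"ty": 0.98,"turn": -0.08,"fingers": 1},
  {"tx": 0.55,"ty": 0.98,"turn": -0.08,"fingers": 1},
])

```text
$.deltas[0]: bad value
```

>>> servo_tool([
  {"tx": 0.55,"ty": 0.98,"turn": -0.08,"fingers": 1},
  {"tx": 0.55,"ty": 0.98,"turn": -0.08,"fingers": 1},
  {"tx": 0.55,"ty": 0.98,"turn": -0.08,"fingers": 1},
  {"tx": 0.55,"ty": 0.98,"turn": -0.08,"fingers": 1},
  {"tx": 0.55,"ty": 0.98,"turn": -0.08,"fingers": 1},
  {"tx": 0.55,"ty": 0.98,"turn": -0.08,"fingers": 1},
  {"tx": 0.55,"ty": 0.98,"turn": -0.08,"fingers": 1},
  {"tx": 0.55,"ty": 0.98,"turn": -0.08,"fingers": 1},
  {"tx": 0.55,"ty": 0.98,"turn": -0.08,"fingers": 1},
  {"tx": 0.5,"ty": 0.98,"turn": -0.08,"fingers": 1},
])

```text
$.deltas[0]: bad value
```

>>> servo_tool([
  {"tx": 0.5,"ty": 1,"turn": -0.08,"fingers": 1},
  {"ty": 1,"turn": -0.05,"fingers": 1},
  {"fingers": 1},
  {"fingers": 1},
  {"fingers": 1},
])

```text
$.deltas[0]: bad value
```

Run:
```python
from m import *
s=snap('wrist');st=status.sense();print(st['time_s'],st['tcp_pos'],st['tcp_rot'],st['q'])
cv2.imwrite('pics/w1.png',s['image'][...,::-1])
W,r,c=pts(s)
for k,m in masks(s).items():
    m=m&np.isfinite(W[...,0])&(W[...,2]<.2)
    nn,l,sta,ce=cv2.connectedComponentsWithStats(m.astype(np.uint8))
    for i in range(1,nn):
        if sta[i,4]>60: P=W[l==i];print(k,ce[i].round(),sta[i,4],np.median(P,0).round(4),P.min(0).round(3),P.max(0).round(3))
m=masks(s)['yellow']
for lo,hi in((.107,.117),(.057,.067)):
    P=W[m&(W[...,2]>lo)&(W[...,2]<hi)]
    if len(P)>20: print(cv2.minAreaRect(P[:,:2].astype(np.float32)),len(P),np.median(P[:,2]))
```

```text
0.2 [ 0.14824663 -0.55521272  0.24770851] [[ 9.66175458e-01  2.57885596e-01 -5.52826200e-05]
 [ 2.57885494e-01 -9.66174834e-01  1.12348277e-03]
 [ 2.36317348e-04 -1.09973807e-03 -9.99999367e-01]] [-1.52006358e+00  1.58808786e-01  1.59771983e+00  1.79187813e-06
  1.38618888e+00 -2.10100747e-01]
blue [498. 106.] 1149 [ 0.4034 -1.2591 -0.5294] [ 0.339 -1.401 -0.585] [ 0.558 -1.254 -0.458]
```

View pics/w1.png

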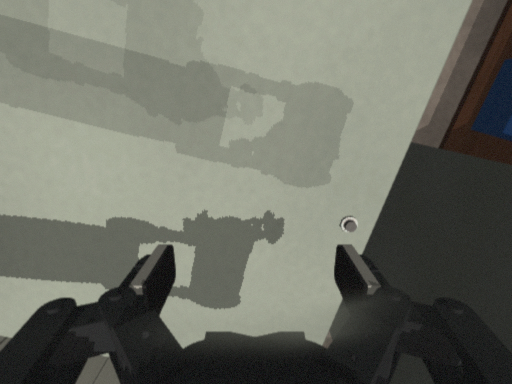

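The calls were refused, so the arm hasn't moved and the wrist picture shows only bare table. Perhaps every key has to be given, so I'll send them all.

>>> servo_tool([
  {"tx": 0.55,"ty": 0.98,"tz": 0,"turn": -0.08,"fingers": 1},
  {"tx": 0.55,"ty": 0.98,"tz": 0,"turn": -0.08,"fingers": 1},
  {"tx": 0.55,"ty": 0.98,"tz": 0,"turn": -0.08,"fingers": 1},
  {"tx": 0.55,"ty": 0.98,"tz": 0,"turn": -0.08,"fingers": 1},
  {"tx": 0.55,"ty": 0.98,"tz": 0,"turn": -0.08,"fingers": 1},
  {"tx": 0.55,"ty": 0.98,"tz": 0,"turn": -0.08,"fingers": 1},
  {"tx": 0.55,"ty": 0.98,"tz": 0,"turn": -0.08,"fingers": 1},
  {"tx": 0.55,"ty": 0.98,"tz": 0,"turn": -0.08,"fingers": 1},
  {"tx": 0.55,"ty": 0.98,"tz": 0,"turn": -0.08,"fingers": 1},
  {"tx": 0.55,"ty": 0.98,"tz": 0,"turn": -0.08,"fingers": 1},
])

```text
time_s: 1.2
tcp_pos: [0.2586, -0.3586, 0.2481]
tcp_rot: [[0.99, 0.14, -0.0], [0.14, -0.99, 0.0], [-0.0, -0.0, -1.0]]
ft_force: [-0.5, -0.4, 0.3]
opening: 0.0854
finger_force: 0.0
```

>>> servo_tool([
  {"tx": 0.55,"ty": 1,"tz": 0,"turn": -0.08,"fingers": 1},
  {"tx": 0.55,"ty": 1,"tz": 0,"turn": -0.08,"fingers": 1},
  {"tx": 0.55,"ty": 1,"tz": 0,"turn": -0.08,"fingers": 1},
  {"tx": 0.55,"ty": 1,"tz": 0,"turn": -0.08,"fingers": 1},
  {"tx": 0.55,"ty": 1,"tz": 0,"turn": -0.08,"fingers": 1},
  {"tx": 0.55,"ty": 1,"tz": 0,"turn": -0.08,"fingers": 1},
  {"tx": 0.55,"ty": 1,"tz": 0,"turn": -0.08,"fingers": 1},
  {"tx": 0.55,"ty": 1,"tz": 0,"turn": -0.08,"fingers": 1},
  {"tx": 0.55,"ty": 1,"tz": 0,"turn": -0.08,"fingers": 1},
  {"tx": 0.55,"ty": 1,"tz": 0,"turn": -0.08,"fingers": 1},
])

```text
time_s: 2.2
tcp_pos: [0.3685, -0.1586, 0.2482]
tcp_rot: [[1.0, 0.02, 0.0], [0.02, -1.0, 0.0], [0.0, -0.0, -1.0]]
ft_force: [0.3, 0.4, -0.1]
opening: 0.0857
finger_force: 0.0
```

>>> servo_tool([
  {"tx": 0.55,"ty": 1,"tz": 0,"turn": -0.08,"fingers": 1},
  {"tx": 0.55,"ty": 1,"tz": 0,"turn": -0.08,"fingers": 1},
  {"tx": 0.55,"ty": 1,"tz": 0,"turn": -0.08,"fingers": 1},
  {"tx": 0.55,"ty": 1,"tz": 0,"turn": -0.08,"fingers": 1},
  {"tx": 0.55,"ty": 1,"tz": 0,"turn": -0.08,"fingers": 1},
  {"tx": 0.55,"ty": 1,"tz": 0,"turn": -0.08,"fingers": 1},
  {"tx": 0.55,"ty": 1,"tz": 0,"turn": -0.08,"fingers": 1},
  {"tx": 0.55,"ty": 1,"tz": 0,"turn": -0.08,"fingers": 1},
  {"tx": 0.5,"ty": 1,"tz": 0,"turn": -0.08,"fingers": 1},
  {"tx": 0.5,"ty": 1,"tz": 0,"turn": -0.08,"fingers": 1},
])

```text
time_s: 3.2
tcp_pos: [0.4765, 0.0414, 0.2481]
tcp_rot: [[0.995, -0.099, -0.0], [-0.099, -0.995, -0.0], [-0.0, 0.0, -1.0]]
ft_force: [0.1, -0.6, 0.5]
opening: 0.0852
finger_force: 0.0
```

>>> servo_tool([
  {"tx": 0.5,"ty": 0.9,"tz": 0,"turn": -0.05,"fingers": 1},
  {"tx": 0.3,"ty": 0.6,"tz": 0,"turn": -0.05,"fingers": 1},
  {"tx": 0,"ty": 0,"tz": 0,"turn": 0,"fingers": 1},
  {"tx": 0,"ty": 0,"tz": 0,"turn": 0,"fingers": 1},
])

```text
time_s: 3.6
tcp_pos: [0.492, 0.0703, 0.2481]
tcp_rot: [[0.994, -0.113, -0.001], [-0.113, -0.994, -0.0], [-0.001, 0.0, -1.0]]
ft_force: [-0.1, 0.3, 0.6]
opening: 0.0855
finger_force: 0.0
```

```bash
cat > look.py <<'E'
from m import *
import sys
s=snap('wrist');st=status.sense();R=st['tcp_rot'];print(st['time_s'],np.round(st['tcp_pos'],4),'yaw y',np.degrees(np.arctan2(-R[1][1],-R[0][1])),np.round(st['q'],2))
cv2.imwrite(f'pics/{sys.argv[1]}.png',s['image'][...,::-1])
W,r,c=pts(s)
for k,m in masks(s).items():
    m=m&np.isfinite(W[...,0])&(W[...,2]<.2)&(W[...,2]>-.01)&(W[...,0]>.2)
    nn,l,sta,ce=cv2.connectedComponentsWithStats(m.astype(np.uint8))
    for i in range(1,nn):
        if sta[i,4]>100: P=W[l==i];print(k,ce[i].round(),sta[i,4],np.median(P,0).round(4),P.min(0).round(3),P.max(0).round(3))
m=masks(s)['yellow']
for lo,hi in((.107,.117),(.057,.067)):
    P=W[m&(W[...,2]>lo)&(W[...,2]<hi)]
    if len(P)>20: print(cv2.minAreaRect(P[:,:2].astype(np.float32)),len(P),np.median(P[:,2]))
E
python3 look.py w2
```

```text
3.65 [0.4919 0.07   0.2481] yaw y 83.457866459718 [-0.1  -0.05  1.81 -0.    1.38  1.58]
yellow [249. 162.] 509 [0.5144 0.0727 0.1104] [0.489 0.058 0.06 ] [0.528 0.094 0.113]
black [92. 25.] 2567 [0.6644 0.2164 0.0461] [0.65  0.195 0.002] [0.699 0.275 0.087]
((0.49950212240219116, 0.07235024869441986), (0.02695239894092083, 0.033615872263908386), 83.03353881835938) 300 0.11158736838565111
((0.5090522766113281, 0.07191159576177597), (0.04280133545398712, 0.03480109944939613), 84.28453826904297) 259 0.06157490995744177
```

View pics/w2.png

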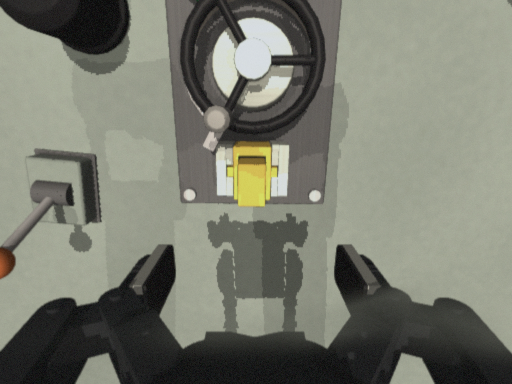

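The wrist view shows the block at (252,175) between the white jaws, handle top at (216,118), hub at (252,58) and lever base at (62,187). Next I'll refine the block top, handle and hub from this frame.

Run:
```python
from m import *
s=load('wrist');W,r,c=pts(s)
hsv=cv2.cvtColor(s['image'],cv2.COLOR_RGB2HSV)
m=(hsv[...,0]>18)&(hsv[...,0]<36)&(hsv[...,1]>110)
P=W[m&(W[...,2]>.107)&(W[...,2]<.117)];print('neck top',cv2.minAreaRect(P[:,:2].astype(np.float32)),len(P),np.median(P[:,2]))
for nm,(u,v),rad in(('handle',(216,118),11),('hub',(252,58),17)):
    q=W[v-rad:v+rad+1,u-rad:u+rad+1].reshape(-1,3);zt=np.nanpercentile(q[:,2],90);q=q[np.abs(q[:,2]-zt)<.004]
    print(nm,zt,cv2.minEnclosingCircle(q[:,:2].astype(np.float32)),len(q))
m=(hsv[...,2]<45)&(np.abs(W[...,2]-.064)<.006);P=W[m];P=P[np.linalg.norm(P[:,:2]-[.617,.059],axis=1)<.085]
P=P[np.linalg.norm(P[:,:2]-[.617,.059],axis=1)>.055]
A=np.c_[2*P[:,:2],np.ones(len(P))];x=np.linalg.lstsq(A,(P[:,:2]**2).sum(1),rcond=None)[0]
print('rim',x[:2],np.sqrt(x[2]+x[0]**2+x[1]**2),len(P))
q=W[170:212,30:75].reshape(-1,3);q=q[(q[:,2]>.024)&(q[:,2]<.034)];
m=(np.abs(W[...,2]-.03)<.005);m[:,120:]=0;m[:140]=0;P=W[m];print('lever block',cv2.minAreaRect(P[:,:2].astype(np.float32)),len(P))
```

```text
neck top ((0.49575498700141907, 0.07320205867290497), (0.027417954057455063, 0.04332073777914047), 84.29659271240234) 1200 0.11159356818229513
handle 0.1272714842049309 ((0.5621970295906067, 0.09628584235906601), 0.011386804282665253) 467
hub 0.07263365590099019 ((0.613793134689331, 0.05885476619005203), 0.018890785053372383) 1103
rim [0.61139828 0.05901983] 0.06577269259364021 2687
lever block ((0.4915398955345154, 0.3310984969139099), (0.0702047049999237, 0.08936931937932968), 78.07282257080078) 2535
```

>>> servo_tool([
  {"tx": 0.2,"ty": 0.15,"tz": -1,"turn": 0,"fingers": 1},
  {"tx": 0,"ty": 0,"tz": -1,"turn": 0,"fingers": 1},
  {"tx": 0,"ty": 0,"tz": -1,"turn": 0,"fingers": 1},
  {"tx": 0,"ty": 0,"tz": -1,"turn": 0,"fingers": 1},
  {"tx": 0,"ty": 0,"tz": -1,"turn": 0,"fingers": 1},
  {"tx": 0,"ty": 0,"tz": -1,"turn": 0,"fingers": 1},
  {"tx": 0,"ty": 0,"tz": -1,"turn": 0,"fingers": 1},
  {"tx": 0,"ty": 0,"tz": -0.95,"turn": 0,"fingers": 1},
  {"tx": 0,"ty": 0,"tz": 0,"turn": 0,"fingers": 0.5},
  {"tx": 0,"ty": 0,"tz": 0,"turn": 0,"fingers": 0.2},
])

```text
time_s: 4.65
tcp_pos: [0.4962, 0.0729, 0.0896]
tcp_rot: [[0.993, -0.115, -0.0], [-0.115, -0.993, -0.0], [-0.0, 0.0, -1.0]]
ft_force: [0.3, 0.7, 0.6]
opening: 0.0594
finger_force: 0.0
```

>>> servo_tool([
  {"tx": 0,"ty": 0,"tz": 0,"turn": 0,"fingers": 0},
  {"tx": 0,"ty": 0,"tz": 0,"turn": 0,"fingers": 0},
  {"tx": 0,"ty": 0,"tz": 0,"turn": 0,"fingers": 0},
  {"tx": 0,"ty": 0,"tz": 0,"turn": 0,"fingers": 0},
  {"tx": 0,"ty": 0,"tz": 0,"turn": 0,"fingers": 0},
  {"tx": 0,"ty": 0,"tz": 0,"turn": 0,"fingers": 0},
])

```text
time_s: 5.25
tcp_pos: [0.4974, 0.0731, 0.0908]
tcp_rot: [[0.994, -0.114, 0.003], [-0.114, -0.994, -0.001], [0.003, 0.0, -1.0]]
ft_force: [-0.2, -2.3, 6.0]
opening: 0.0275
finger_force: 60.3
```

>>> servo_tool([
  {"tx": 0,"ty": 0,"tz": 0.25,"turn": 0,"fingers": 0},
  {"tx": 0,"ty": 0,"tz": 0.25,"turn": 0,"fingers": 0},
  {"tx": 0,"ty": 0,"tz": 0.4,"turn": 0,"fingers": 0},
  {"tx": 0,"ty": 0,"tz": 0.5,"turn": 0,"fingers": 0},
  {"tx": 0,"ty": 0,"tz": 0.5,"turn": 0,"fingers": 0},
  {"tx": 0,"ty": 0,"tz": 0.6,"turn": 0,"fingers": 0},
])

```text
time_s: 5.85
tcp_pos: [0.4955, 0.0736, 0.14]
tcp_rot: [[0.994, -0.114, -0.002], [-0.114, -0.994, 0.0], [-0.002, -0.0, -1.0]]
ft_force: [0.2, -0.1, -3.8]
opening: 0.027
finger_force: 59.5
```

>>> servo_tool([
  {"tx": 0,"ty": 0,"tz": 1,"turn": 0,"fingers": 0},
  {"tx": 0,"ty": 0,"tz": 1,"turn": 0,"fingers": 0},
  {"tx": 0.1,"ty": -0.5,"tz": 0.2,"turn": 0,"fingers": 0},
  {"tx": 0.1,"ty": -0.9,"tz": 0,"turn": 0,"fingers": 0},
  {"tx": 0.1,"ty": -1,"tz": 0,"turn": 0,"fingers": 0},
  {"tx": 0.1,"ty": -1,"tz": 0,"turn": 0,"fingers": 0},
  {"tx": 0.1,"ty": -1,"tz": 0,"turn": 0,"fingers": 0},
  {"tx": 0.1,"ty": -1,"tz": 0,"turn": 0,"fingers": 0},
  {"tx": 0.1,"ty": -1,"tz": 0,"turn": 0,"fingers": 0},
  {"tx": 0.1,"ty": -1,"tz": 0,"turn": 0,"fingers": 0},
])

```text
time_s: 6.85
tcp_pos: [0.5116, -0.0759, 0.1826]
tcp_rot: [[0.993, -0.114, -0.002], [-0.114, -0.993, 0.0], [-0.002, -0.0, -1.0]]
ft_force: [0.6, -0.1, -4.5]
opening: 0.0273
finger_force: 59.6
```

>>> servo_tool([
  {"tx": 0.1,"ty": -1,"tz": 0,"turn": 0.1,"fingers": 0},
  {"tx": 0.1,"ty": -1,"tz": 0,"turn": 0.1,"fingers": 0},
  {"tx": 0.1,"ty": -1,"tz": 0,"turn": 0.1,"fingers": 0},
  {"tx": 0.1,"ty": -1,"tz": 0,"turn": 0.1,"fingers": 0},
  {"tx": 0.1,"ty": -1,"tz": 0,"turn": 0.1,"fingers": 0},
  {"tx": 0.1,"ty": -1,"tz": 0,"turn": 0.1,"fingers": 0},
  {"tx": 0.1,"ty": -1,"tz": 0,"turn": 0.1,"fingers": 0},
  {"tx": 0.1,"ty": -1,"tz": 0,"turn": 0.1,"fingers": 0},
  {"tx": 0.1,"ty": -1,"tz": 0,"turn": 0.1,"fingers": 0},
  {"tx": 0.1,"ty": -1,"tz": 0,"turn": 0.1,"fingers": 0},
])

```text
time_s: 7.85
tcp_pos: [0.5314, -0.2757, 0.1824]
tcp_rot: [[0.999, 0.036, -0.002], [0.036, -0.999, 0.001], [-0.002, -0.001, -1.0]]
ft_force: [0.7, 1.2, -4.1]
opening: 0.0274
finger_force: 59.6
```

>>> servo_tool([
  {"tx": 0.1,"ty": -1,"tz": 0,"turn": 0.1,"fingers": 0},
  {"tx": 0.1,"ty": -1,"tz": 0,"turn": 0.1,"fingers": 0},
  {"tx": 0.05,"ty": -0.7,"tz": 0,"turn": 0.1,"fingers": 0},
  {"tx": 0,"ty": -0.3,"tz": -0.4,"turn": 0,"fingers": 0},
  {"tx": 0,"ty": 0,"tz": -0.7,"turn": 0,"fingers": 0},
  {"tx": 0,"ty": 0,"tz": -0.7,"turn": 0,"fingers": 0},
  {"tx": 0,"ty": 0,"tz": -0.7,"turn": 0,"fingers": 0},
])

```text
time_s: 8.55
tcp_pos: [0.5365, -0.3331, 0.1309]
tcp_rot: [[0.997, 0.081, -0.002], [0.081, -0.997, 0.002], [-0.002, -0.002, -1.0]]
ft_force: [-0.3, 0.0, -4.4]
opening: 0.0275
finger_force: 59.7
```

Run:
```python
from m import *
s=snap('side');W,r,c=pts(s);W=W
hsv=cv2.cvtColor(s['image'],cv2.COLOR_RGB2HSV)
m=(hsv[...,0]>18)&(hsv[...,0]<36)&(hsv[...,1]>110)&(W[...,0]>.4)&(W[...,0]<.65)&(W[...,1]<-.2)
P=W[m];print(len(P),P.min(0),P.max(0))
cv2.imwrite('pics/s1.png',cv2.resize(s['image'][50:200,200:380],None,fx=3,fy=3)[...,::-1])
```

```text
521 [ 0.50100895 -0.47157098 -0.0009748 ] [ 0.58971484 -0.26810979  0.39617996]
```

View pics/s1.png

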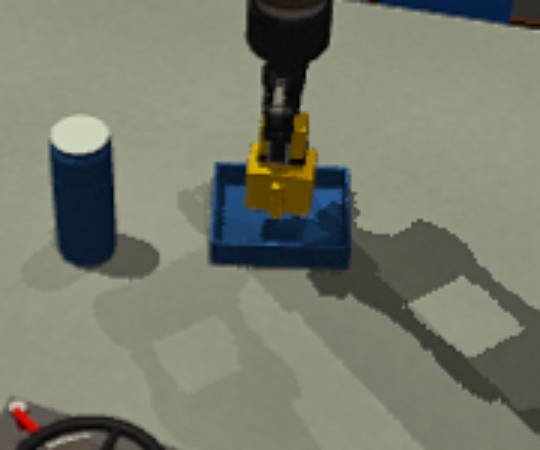

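The crop shows the block held upright over the tray, between crop pixels (250,115) and (315,215). I'll shift it 14 mm to the tray centre and lower it gently.

>>> servo_tool([
  {"tx": 0,"ty": -0.4,"tz": -0.3,"turn": 0,"fingers": 0},
  {"tx": 0,"ty": -0.3,"tz": -0.5,"turn": 0,"fingers": 0},
  {"tx": 0,"ty": 0,"tz": -0.5,"turn": 0,"fingers": 0},
  {"tx": 0,"ty": 0,"tz": -0.4,"turn": 0,"fingers": 0},
  {"tx": 0,"ty": 0,"tz": -0.3,"turn": 0,"fingers": 0},
  {"tx": 0,"ty": 0,"tz": -0.15,"turn": 0,"fingers": 0},
  {"tx": 0,"ty": 0,"tz": -0.05,"turn": 0,"fingers": 0},
])

```text
time_s: 9.3
tcp_pos: [0.5372, -0.3483, 0.0889]
tcp_rot: [[0.997, 0.081, -0.0], [0.081, -0.997, 0.0], [-0.0, -0.0, -1.0]]
ft_force: [0.5, 0.3, -5.0]
opening: 0.0274
finger_force: 59.8
```

>>> servo_tool([
  {"tx": 0,"ty": 0,"tz": -0.05,"turn": 0,"fingers": 0},
  {"tx": 0,"ty": 0,"tz": -0.05,"turn": 0,"fingers": 0},
])

```text
time_s: 9.5
tcp_pos: [0.5376, -0.3488, 0.0878]
tcp_rot: [[0.997, 0.081, 0.001], [0.081, -0.997, -0.001], [0.001, 0.001, -1.0]]
ft_force: [0.3, -0.5, -4.1]
opening: 0.0274
finger_force: 59.8
```

>>> servo_tool([
  {"tx": 0,"ty": 0,"tz": -0.07,"turn": 0,"fingers": 0},
  {"tx": 0,"ty": 0,"tz": -0.07,"turn": 0,"fingers": 0},
  {"tx": 0,"ty": 0,"tz": 0,"turn": 0,"fingers": 0},
])

```text
time_s: 9.8
tcp_pos: [0.5371, -0.3484, 0.0843]
tcp_rot: [[0.997, 0.081, -0.0], [0.081, -0.997, 0.0], [-0.0, -0.0, -1.0]]
ft_force: [-0.8, 0.8, -4.0]
opening: 0.0272
finger_force: 59.8
```

>>> servo_tool([
  {"tx": 0,"ty": 0,"tz": -0.05,"turn": 0,"fingers": 0},
  {"tx": 0,"ty": 0,"tz": 0,"turn": 0,"fingers": 0},
])

```text
time_s: 10.0
tcp_pos: [0.5373, -0.3487, 0.0838]
tcp_rot: [[0.997, 0.081, 0.0], [0.081, -0.997, -0.0], [0.0, 0.0, -1.0]]
ft_force: [0.0, 1.0, -3.3]
opening: 0.0271
finger_force: 59.9
```

>>> servo_tool([
  {"tx": 0,"ty": 0,"tz": -0.05,"turn": 0,"fingers": 0},
  {"tx": 0,"ty": 0,"tz": -0.03,"turn": 0,"fingers": 0},
  {"tx": 0,"ty": 0,"tz": 0,"turn": 0,"fingers": 0},
])

```text
time_s: 10.3
tcp_pos: [0.5374, -0.3488, 0.0838]
tcp_rot: [[0.997, 0.081, -0.0], [0.081, -0.997, -0.0], [-0.0, 0.0, -1.0]]
ft_force: [-4.5, 3.1, 7.9]
opening: 0.0272
finger_force: 61.5
```

>>> servo_tool([
  {"tx": 0,"ty": 0,"tz": 0,"turn": 0,"fingers": 0.4},
  {"tx": 0,"ty": 0,"tz": 0,"turn": 0,"fingers": 0.8},
  {"tx": 0,"ty": 0,"tz": 0,"turn": 0,"fingers": 1},
  {"tx": 0,"ty": 0,"tz": 0,"turn": 0,"fingers": 1},
  {"tx": 0,"ty": 0,"tz": 0.5,"turn": 0,"fingers": 1},
  {"tx": 0,"ty": 0,"tz": 1,"turn": 0,"fingers": 1},
  {"tx": 0,"ty": 0,"tz": 1,"turn": 0,"fingers": 1},
  {"tx": 0,"ty": 0,"tz": 1,"turn": 0,"fingers": 1},
  {"tx": 0,"ty": 0,"tz": 1,"turn": 0,"fingers": 1},
  {"tx": 0,"ty": 0,"tz": 0.5,"turn": 0,"fingers": 1},
])

```text
time_s: 11.3
tcp_pos: [0.5381, -0.3494, 0.185]
tcp_rot: [[0.997, 0.081, 0.003], [0.081, -0.997, -0.003], [0.003, 0.003, -1.0]]
ft_force: [0.4, 0.4, -0.6]
opening: 0.0854
finger_force: 0.0
```

>>> servo_tool([
  {"tx": 0.05,"ty": 0.5,"tz": 0,"turn": -0.05,"fingers": 1},
  {"tx": 0.05,"ty": 1,"tz": 0,"turn": -0.05,"fingers": 1},
  {"tx": 0.05,"ty": 1,"tz": 0,"turn": -0.05,"fingers": 1},
  {"tx": 0.05,"ty": 1,"tz": 0,"turn": -0.05,"fingers": 1},
  {"tx": 0.05,"ty": 1,"tz": 0,"turn": -0.05,"fingers": 1},
  {"tx": 0.05,"ty": 1,"tz": 0,"turn": -0.05,"fingers": 1},
  {"tx": 0.05,"ty": 1,"tz": 0,"turn": -0.05,"fingers": 1},
  {"tx": 0.05,"ty": 1,"tz": 0,"turn": -0.05,"fingers": 1},
  {"tx": 0.05,"ty": 1,"tz": 0,"turn": -0.05,"fingers": 1},
  {"tx": 0.05,"ty": 1,"tz": 0,"turn": -0.05,"fingers": 1},
])

```text
time_s: 12.3
tcp_pos: [0.5464, -0.1566, 0.1804]
tcp_rot: [[1.0, 0.005, -0.002], [0.005, -1.0, 0.001], [-0.002, -0.001, -1.0]]
ft_force: [-0.6, 0.6, -1.0]
opening: 0.0856
finger_force: 0.0
```

>>> servo_tool([
  {"tx": 0.05,"ty": 1,"tz": 0,"turn": 0,"fingers": 1},
  {"tx": 0.05,"ty": 1,"tz": 0,"turn": 0,"fingers": 1},
  {"tx": 0.05,"ty": 1,"tz": 0,"turn": 0,"fingers": 1},
  {"tx": 0.05,"ty": 1,"tz": 0,"turn": 0,"fingers": 1},
  {"tx": 0.05,"ty": 1,"tz": 0,"turn": 0,"fingers": 1},
  {"tx": 0.05,"ty": 1,"tz": 0,"turn": 0,"fingers": 1},
  {"tx": 0.05,"ty": 1,"tz": 0,"turn": 0,"fingers": 1},
  {"tx": 0.05,"ty": 1,"tz": 0,"turn": 0,"fingers": 1},
  {"tx": 0.05,"ty": 1,"tz": 0,"turn": 0,"fingers": 1},
  {"tx": 0.05,"ty": 1,"tz": 0,"turn": 0,"fingers": 1},
])

```text
time_s: 13.3
tcp_pos: [0.5561, 0.043, 0.1805]
tcp_rot: [[1.0, 0.006, -0.002], [0.006, -1.0, 0.001], [-0.002, -0.001, -1.0]]
ft_force: [-0.1, -0.4, 0.6]
opening: 0.0855
finger_force: 0.0
```

>>> servo_tool([
  {"tx": 0.1,"ty": 1,"tz": 0,"turn": 0,"fingers": 1},
  {"tx": 0.1,"ty": 0.75,"tz": 0,"turn": 0,"fingers": 1},
  {"tx": 0,"ty": 0,"tz": 0,"turn": 0,"fingers": 1},
])

```text
time_s: 13.6
tcp_pos: [0.5606, 0.0783, 0.181]
tcp_rot: [[1.0, 0.008, -0.001], [0.008, -1.0, 0.001], [-0.001, -0.001, -1.0]]
ft_force: [0.3, 0.1, 0.4]
opening: 0.0851
finger_force: 0.0
```

Run:
```python
from m import *
s=snap('side');W,r,c=pts(s)
hsv=cv2.cvtColor(s['image'],cv2.COLOR_RGB2HSV)
m=(hsv[...,0]>18)&(hsv[...,0]<36)&(hsv[...,1]>110)&(W[...,0]>.4)&(W[...,0]<.65)&(W[...,1]<-.25)&(W[...,2]>.02)
P=W[m];print(len(P),P.min(0),P.max(0))
P=P[P[:,2]>.1];print('neck top',cv2.minAreaRect(P[:,:2].astype(np.float32)),np.median(P[:,2]))
s=snap('wrist');W,r,c=pts(s);st=status.sense();print(st['tcp_pos'])
q=W.reshape(-1,3);q=q[(np.abs(q[:,2]-.1265)<.004)&(np.linalg.norm(q[:,:2]-[.562,.096],axis=1)<.025)]
print('handle',len(q),cv2.minEnclosingCircle(q[:,:2].astype(np.float32)) if len(q) else '')
```

```text
56 [ 0.52859242 -0.33237556  0.02043891] [ 0.56373066 -0.31665222  0.05006537]
neck top ((0.0, 0.0), (0.0, 0.0), 0.0) nan
[0.56087016 0.07644119 0.18136878]
handle 742 ((0.5623171925544739, 0.09620045870542526), 0.011774552054703236)
  return _methods._mean(a, axis=axis, dtype=dtype,
  ret = ret.dtype.type(ret / rcount)
```

>>> servo_tool([
  {"tx": 0.05,"ty": 0.95,"tz": 0,"turn": 0,"fingers": 1},
  {"tx": 0,"ty": 0,"tz": -0.8,"turn": 0,"fingers": 1},
  {"tx": 0,"ty": 0,"tz": -1,"turn": 0,"fingers": 1},
  {"tx": 0,"ty": 0,"tz": -1,"turn": 0,"fingers": 1},
  {"tx": 0,"ty": 0,"tz": -1,"turn": 0,"fingers": 0.7},
  {"tx": 0,"ty": 0,"tz": 0,"turn": 0,"fingers": 0.4},
  {"tx": 0,"ty": 0,"tz": 0,"turn": 0,"fingers": 0},
  {"tx": 0,"ty": 0,"tz": 0,"turn": 0,"fingers": 0},
  {"tx": 0,"ty": 0,"tz": 0,"turn": 0,"fingers": 0},
  {"tx": 0,"ty": 0,"tz": 0,"turn": 0,"fingers": 0},
])

```text
time_s: 14.7
tcp_pos: [0.5631, 0.0955, 0.1077]
tcp_rot: [[1.0, 0.006, 0.002], [0.006, -1.0, -0.0], [0.002, 0.0, -1.0]]
ft_force: [-3.3, 1.1, 6.5]
opening: 0.0222
finger_force: 58.9
```

Run:
```python
from m import *
st=status.sense();print(st['time_s'],st['tcp_pos'],st['opening'],st['finger_force'],st['ft_force'])
c=np.array([.6145,.059]);p=np.array(st['tcp_pos'][:2])
f=[]
for n in('scene','side'):
    s=load(n) if n=='scene' else snap(n)
    W,r,cc=pts(s);mk=masks(s)
    for k in('green','red'):
        m=mk[k]&(np.linalg.norm(W[...,:2]-c,axis=-1)<.13)&(np.linalg.norm(W[...,:2]-c,axis=-1)>.07)
        v,u=np.nonzero(m);z=.040 if k=='green' else .065
        P=np.array([cc+r[b,a]*(z-cc[2])/r[b,a,2] for a,b in zip(u,v)])
        D=W[m]
        g=lambda Q:(np.degrees(np.arctan2(*(Q.mean(0)[:2]-c)[::-1])).round(1),np.linalg.norm(Q.mean(0)[:2]-c).round(3))
        print(n,k,len(P),'depth',g(D[D[:,2]>.02]))
v=p-c;a0=np.arctan2(v[1],v[0])%(2*np.pi);print('handle ang',np.degrees(a0),np.hypot(*v))
```

```text
14.7 [0.5631359 0.0954803 0.1076976] 0.022213857931763344 58.94373622373678 [-3.30056102  1.1429624   6.47368445]
scene green 38 depth (np.float64(32.9), np.float64(0.101))
scene red 41 depth (np.float64(-35.3), np.float64(0.09))
side green 82 depth (np.float64(35.7), np.float64(0.097))
side red 35 depth (np.float64(-35.7), np.float64(0.09))
handle ang 144.61650385415743 0.06300065861977934
```

>>> servo_tool([
  {"tx": -0.195,"ty": -0.315,"tz": 0,"turn": 0,"fingers": 0},
  {"tx": -0.16,"ty": -0.33,"tz": 0,"turn": 0,"fingers": 0},
  {"tx": -0.115,"ty": -0.35,"tz": 0,"turn": 0,"fingers": 0},
  {"tx": -0.08,"ty": -0.36,"tz": 0,"turn": 0,"fingers": 0},
  {"tx": -0.035,"ty": -0.365,"tz": 0,"turn": 0,"fingers": 0},
  {"tx": 0.005,"ty": -0.37,"tz": 0,"turn": 0,"fingers": 0},
  {"tx": 0.045,"ty": -0.365,"tz": 0,"turn": 0,"fingers": 0},
  {"tx": 0.09,"ty": -0.355,"tz": 0,"turn": 0,"fingers": 0},
  {"tx": 0.13,"ty": -0.345,"tz": 0,"turn": 0,"fingers": 0},
  {"tx": 0.17,"ty": -0.33,"tz": 0,"turn": 0,"fingers": 0},
])

```text
time_s: 15.75
tcp_pos: [0.5601, 0.026, 0.1077]
tcp_rot: [[1.0, 0.006, 0.002], [0.006, -1.0, 0.001], [0.002, -0.001, -1.0]]
ft_force: [-1.4, 3.7, 6.8]
opening: 0.0221
finger_force: 59.3
```

```bash
cat > ptr.py <<'E'
from m import *
import sys
st=status.sense();print(st['time_s'],st['tcp_pos'],st['opening'],st['ft_force'])
c=np.array([.6145,.059]);v=np.array(st['tcp_pos'][:2])-c;print('handle ang',np.degrees(np.arctan2(v[1],v[0]))%360,np.hypot(*v))
for n in('scene','side','wrist'):
    s=snap(n);W,r,cc=pts(s);mk=masks(s)
    for k in('green','red'):
        d=np.linalg.norm(W[...,:2]-c,axis=-1)
        m=mk[k]&(d<.125)&(d>.07)&(W[...,2]>.02)
        if m.sum()<8: continue
        D=W[m];a=np.degrees(np.arctan2(D[:,1]-c[1],D[:,0]-c[0]))
        w,vv=np.linalg.eigh(np.cov(D[:,:2].T));ax=vv[:,1]
        print(n,k,m.sum(),'ang mean',a.mean().round(1),np.percentile(a,[5,95]).round(1),'r',d[m].mean().round(3),'z',np.median(D[:,2]).round(3))
    if n==sys.argv[1]:
        y,x,h,w=map(int,sys.argv[2:6]);cv2.imwrite(f'pics/{sys.argv[6]}.png',cv2.resize(s['image'][y:y+h,x:x+w],None,fx=4,fy=4,interpolation=cv2.INTER_CUBIC)[...,::-1])
E
python3 ptr.py scene 150 215 120 140 p1
```

```text
15.75 [0.56014276 0.02601768 0.10765206] 0.02207020331325917 [-1.37639004  3.71801908  6.79778046]
handle ang 211.2481004423335 0.06358099851604766
scene green 11 ang mean 33.3 [32.6 34.4] r 0.109 z 0.031
scene red 36 ang mean 29.2 [27.2 31.9] r 0.089 z 0.063
side green 71 ang mean 35.9 [33.7 37.6] r 0.098 z 0.036
side red 42 ang mean 31.8 [28.9 34.2] r 0.089 z 0.064
wrist red 640 ang mean 31.4 [28.9 34.1] r 0.082 z 0.064
```

View pics/p1.png

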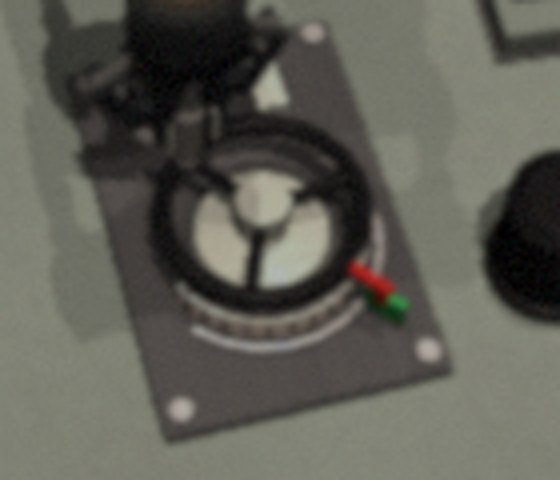

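The crop shows the pointer tip at (375,280) just short of the green flag at (398,305). Both views put the gap at about 3.8°.

>>> servo_tool([
  {"tx": 0.055,"ty": -0.09,"tz": 0,"turn": 0,"fingers": 0},
  {"tx": 0.06,"ty": -0.09,"tz": 0,"turn": 0,"fingers": 0},
  {"tx": 0,"ty": 0,"tz": 0,"turn": 0,"fingers": 0},
  {"tx": 0,"ty": 0,"tz": 0,"turn": 0,"fingers": 0},
])

```text
time_s: 16.3
tcp_pos: [0.5627, 0.0221, 0.1076]
tcp_rot: [[1.0, 0.006, 0.003], [0.006, -1.0, -0.0], [0.003, 0.0, -1.0]]
ft_force: [-0.6, 1.5, 7.1]
opening: 0.0221
finger_force: 59.4
```

```bash
python3 ptr.py wrist 0 60 140 200 p2
```

```text
16.3 [0.56266953 0.02211942 0.10763763] 0.022114424640898144 [-0.6211401   1.48558263  7.1201495 ]
handle ang 215.43420233127372 0.06361269496290019
scene green 30 ang mean 32.8 [31.7 33.8] r 0.101 z 0.032
scene red 45 ang mean 33.5 [31.1 36.8] r 0.09 z 0.063
side green 71 ang mean 35.8 [33.6 37.7] r 0.098 z 0.033
side red 44 ang mean 34.9 [31.8 37.3] r 0.088 z 0.064
wrist red 830 ang mean 34.3 [32.  36.9] r 0.085 z 0.063
```

View pics/p2.png

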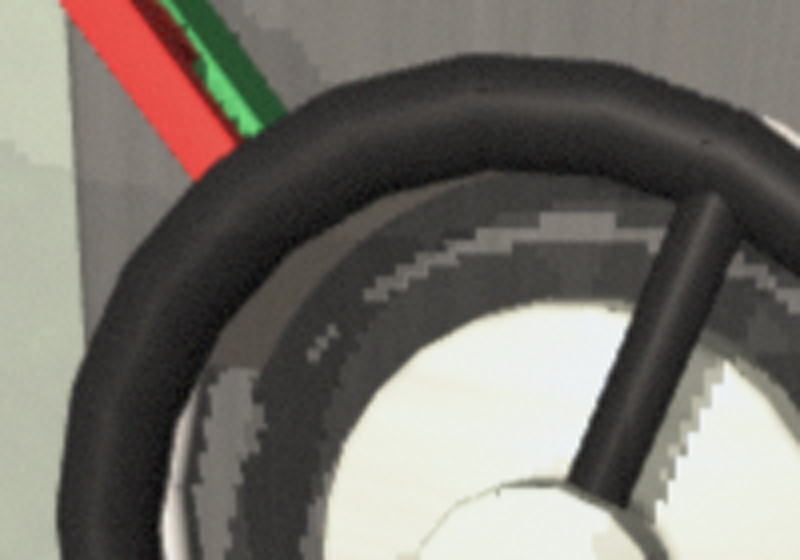

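The crop shows the red pointer lying alongside and above the green flag, around (180,80) and (230,80). I'll use the wrist pixels of the flag's visible edge as a check.

Run:
```python
from m import *
s=load('wrist');W,r,cc=pts(s);hsv=cv2.cvtColor(s['image'],cv2.COLOR_RGB2HSV).astype(int)
c=np.array([.6142,.059])
sub=np.zeros(W.shape[:2],bool);sub[0:40,60:140]=1
g=sub&(hsv[...,0]>45)&(hsv[...,0]<85)&(hsv[...,1]>120);R=sub&((hsv[...,0]<6)|(hsv[...,0]>172))&(hsv[...,1]>140)
for n,m,zs in(('g',g,(.036,.045)),('r',R,(.055,.075))):
    D=W[m];print(n,len(D),np.nanpercentile(D[:,2],[5,50,95]).round(3))
    D=D[(D[:,2]>zs[0])&(D[:,2]<zs[1])];d=D[:,:2]-c;rr=np.hypot(*d.T);a=np.arctan2(d[:,1],d[:,0])
    for lo in np.arange(.078,.115,.008):
        k=(rr>lo)&(rr<lo+.008)
        if k.sum()>3: x=np.degrees(a[k]);print(n,round(lo+.004,3),k.sum(),x.min().round(1),x.max().round(1), 'width mm',round(np.ptp(a[k])*(lo+.004)*1e3,1))
```

```text
g 339 [0.022 0.037 0.04 ]
g 0.082 35 32.2 34.6 width mm 3.4
g 0.09 88 32.3 34.4 width mm 3.3
g 0.098 42 32.4 33.9 width mm 2.6
g 0.106 10 32.6 33.1 width mm 0.9
r 834 [0.051 0.063 0.065]
r 0.082 268 31.4 37.5 width mm 8.6
r 0.09 303 31.8 37.3 width mm 8.7
r 0.098 76 32.2 36.9 width mm 8.0
```

The flag's visible edge gives a flag centre of 34.4°, and the pointer is at 34.5°, so they are aligned. Now I'll release and lift clear.

>>> servo_tool([
  {"tx": 0,"ty": 0,"tz": 0,"turn": 0,"fingers": 0.4},
  {"tx": 0,"ty": 0,"tz": 0,"turn": 0,"fingers": 0.8},
  {"tx": 0,"ty": 0,"tz": 0,"turn": 0,"fingers": 1},
  {"tx": 0,"ty": 0,"tz": 0,"turn": 0,"fingers": 1},
  {"tx": 0,"ty": 0,"tz": 0.5,"turn": 0,"fingers": 1},
  {"tx": 0,"ty": 0,"tz": 1,"turn": 0,"fingers": 1},
  {"tx": 0,"ty": 0,"tz": 1,"turn": 0,"fingers": 1},
  {"tx": 0,"ty": 0,"tz": 1,"turn": 0,"fingers": 1},
  {"tx": 0,"ty": 0,"tz": 1,"turn": 0,"fingers": 1},
])

```text
time_s: 17.35
tcp_pos: [0.5617, 0.0221, 0.1975]
tcp_rot: [[1.0, 0.006, 0.001], [0.006, -1.0, -0.0], [0.001, 0.0, -1.0]]
ft_force: [-0.5, -1.0, 0.0]
opening: 0.0853
finger_force: 0.0
```

>>> servo_tool([
  {"tx": -0.5,"ty": 0.6,"tz": 0,"turn": 0,"fingers": 0},
  {"tx": -0.6,"ty": 1,"tz": 0,"turn": -0.1,"fingers": 0},
  {"tx": -0.6,"ty": 1,"tz": 0,"turn": -0.1,"fingers": 0},
  {"tx": -0.6,"ty": 1,"tz": 0,"turn": -0.1,"fingers": 0},
  {"tx": -0.6,"ty": 1,"tz": 0,"turn": -0.1,"fingers": 0},
  {"tx": -0.6,"ty": 1,"tz": 0,"turn": -0.1,"fingers": 0},
  {"tx": -0.6,"ty": 1,"tz": 0,"turn": -0.1,"fingers": 0},
  {"tx": -0.6,"ty": 1,"tz": 0,"turn": -0.1,"fingers": 0},
  {"tx": -0.6,"ty": 1,"tz": 0,"turn": -0.1,"fingers": 0},
  {"tx": -0.6,"ty": 1,"tz": 0,"turn": -0.1,"fingers": 0},
])

```text
time_s: 18.35
tcp_pos: [0.4416, 0.2153, 0.1949]
tcp_rot: [[0.992, -0.129, -0.002], [-0.129, -0.992, -0.0], [-0.002, 0.0, -1.0]]
ft_force: [-0.5, 1.0, -0.7]
opening: -0.0
finger_force: 0.0
```

>>> servo_tool([
  {"tx": -0.6,"ty": 1,"tz": 0,"turn": -0.1,"fingers": 0},
  {"tx": -0.6,"ty": 1,"tz": 0,"turn": -0.1,"fingers": 0},
  {"tx": -0.6,"ty": 1,"tz": 0,"turn": -0.1,"fingers": 0},
  {"tx": -0.6,"ty": 1,"tz": 0,"turn": -0.1,"fingers": 0},
  {"tx": -0.6,"ty": 1,"tz": 0,"turn": -0.1,"fingers": 0},
  {"tx": -0.6,"ty": 1,"tz": 0,"turn": 0,"fingers": 0},
  {"tx": -0.5,"ty": 0.8,"tz": 0,"turn": 0,"fingers": 0},
  {"tx": 0,"ty": 0,"tz": 0,"turn": 0,"fingers": 0},
  {"tx": 0,"ty": 0,"tz": 0,"turn": 0,"fingers": 0},
])

```text
time_s: 19.25
tcp_pos: [0.3606, 0.35, 0.1952]
tcp_rot: [[0.979, -0.201, -0.001], [-0.201, -0.979, -0.001], [-0.001, 0.001, -1.0]]
ft_force: [-0.2, -0.5, 0.4]
opening: -0.0001
finger_force: 0.0
```

```bash
python3 ptr.py scene 100 90 150 200 p3
python3 - <<'E'
from m import *
R=np.array(status.sense()['tcp_rot']);print('tool x yaw',np.degrees(np.arctan2(R[1,0],R[0,0])))
# ball: centroid rays from the three views, least squares
A=np.zeros((3,3));b=np.zeros(3)
for n in('scene','side','wrist'):
    s=load(n);W,r,c=pts(s);m=masks(s)['orange']&(np.linalg.norm(W[...,:2]-[.45,.34],axis=-1)<.06)
    if m.sum()<20: print(n,'none');continue
    v,u=np.nonzero(m);(cu,cv_),rad=cv2.minEnclosingCircle(np.c_[u,v].astype(np.float32))
    d=r[int(round(v.mean())),int(round(u.mean()))];d/=np.linalg.norm(d)
    t=.1245;print(n,m.sum(),rad,'at z=.1245',(c+d*(t-c[2])/d[2]).round(4))
    M=np.eye(3)-np.outer(d,d);A+=M;b+=M@c
print('ball',np.linalg.solve(A,b))
s=load('wrist');W,r,c=pts(s)
P=W[(np.abs(W[...,2]-.03)<.004)&(np.linalg.norm(W[...,:2]-[.49,.33],axis=-1)<.08)];print('block',cv2.minAreaRect(P[:,:2].astype(np.float32)),len(P))
# yellow block in tray
s=load('scene');W,r,c=pts(s);h=cv2.cvtColor(s['image'],cv2.COLOR_RGB2HSV)
P=W[(h[...,0]>18)&(h[...,0]<36)&(h[...,1]>110)&(np.linalg.norm(W[...,:2]-[.537,-.348],axis=-1)<.08)];T=P[P[:,2]>.098];print('yellow',len(P),P[:,2].max(),cv2.minAreaRect(T[:,:2].astype(np.float32)))
E
```

```text
19.25 [0.36064596 0.34996899 0.19517509] -7.224784895659104e-05 [-0.16553375 -0.47872606  0.43979164]
handle ang 131.1028637552835 0.3861409440335831
scene green 28 ang mean 33.0 [31.9 34.3] r 0.101 z 0.032
scene red 43 ang mean 33.6 [31.6 36.5] r 0.09 z 0.063
side green 69 ang mean 35.8 [33.3 37.5] r 0.097 z 0.033
side red 41 ang mean 34.8 [32.3 37.8] r 0.088 z 0.065
tool x yaw -11.747734072391747
scene 65 4.623491287231445 at z=.1245 [0.4433 0.3451 0.1245]
side 174 7.905794143676758 at z=.1245 [0.4506 0.3376 0.1245]
wrist 1694 26.126148223876953 at z=.1245 [0.449  0.3421 0.1245]
ball [0.44911991 0.34123983 0.13236988]
block ((0.48871731758117676, 0.3329838514328003), (0.06973429769277573, 0.08370929956436157), 78.17431640625) 3905
yellow 584 0.10772681336428816 ((0.5391330122947693, -0.3482774794101715), (0.04469487816095352, 0.028157595545053482), 3.179741859436035)
```

View pics/p3.png

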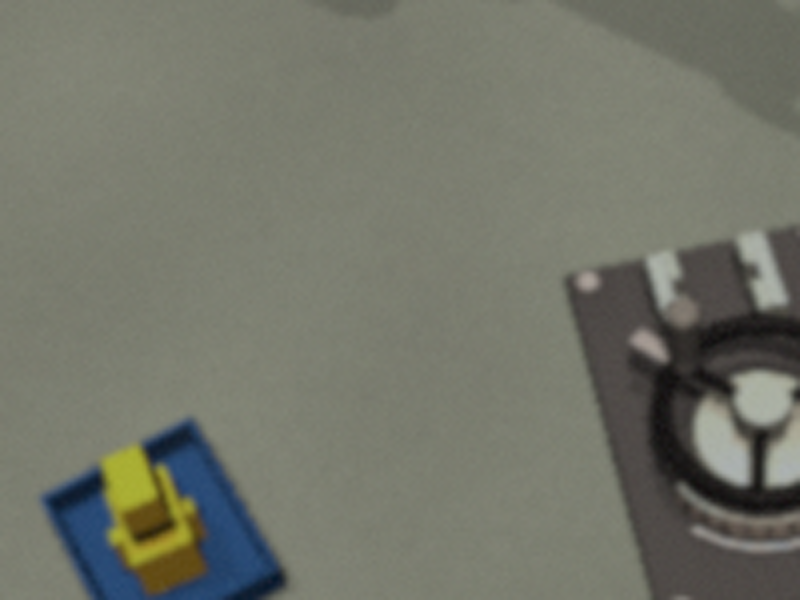

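The crop shows the block upright in the tray at (150,520) and the slot empty. The pointer angles have not changed since the release. The ball is at (0.449,0.341). Now I'll lower behind it and push.

>>> servo_tool([
  {"tx": 0,"ty": 0.5,"tz": -0.75,"turn": 0,"fingers": 0},
  {"tx": 0,"ty": 0,"tz": -1,"turn": 0,"fingers": 0},
  {"tx": 0,"ty": 0,"tz": -1,"turn": 0,"fingers": 0},
  {"tx": 0,"ty": 0,"tz": -0.9,"turn": 0,"fingers": 0},
  {"tx": 0.6,"ty": -0.13,"tz": 0,"turn": 0,"fingers": 0},
  {"tx": 0.6,"ty": -0.13,"tz": 0,"turn": 0,"fingers": 0},
  {"tx": 0.6,"ty": -0.13,"tz": 0,"turn": 0,"fingers": 0},
  {"tx": 0.5,"ty": -0.1,"tz": 0,"turn": 0,"fingers": 0},
  {"tx": 0.3,"ty": -0.06,"tz": 0,"turn": 0,"fingers": 0},
  {"tx": 0.3,"ty": -0.06,"tz": 0,"turn": 0,"fingers": 0},
])

```text
time_s: 20.4
tcp_pos: [0.4206, 0.3478, 0.1233]
tcp_rot: [[0.979, -0.203, 0.001], [-0.203, -0.979, 0.0], [0.0, -0.0, -1.0]]
ft_force: [0.4, -0.0, -0.4]
opening: 0.0003
finger_force: 0.0
```

>>> servo_tool([
  {"tx": 0.3,"ty": -0.06,"tz": 0,"turn": 0,"fingers": 0},
  {"tx": 0.4,"ty": -0.085,"tz": 0,"turn": 0,"fingers": 0},
  {"tx": 0.4,"ty": -0.085,"tz": 0,"turn": 0,"fingers": 0},
  {"tx": 0.4,"ty": -0.085,"tz": 0,"turn": 0,"fingers": 0},
  {"tx": 0.4,"ty": -0.085,"tz": 0,"turn": 0,"fingers": 0},
  {"tx": 0.4,"ty": -0.085,"tz": 0,"turn": 0,"fingers": 0},
  {"tx": 0.4,"ty": -0.085,"tz": 0,"turn": 0,"fingers": 0},
  {"tx": 0.4,"ty": -0.085,"tz": 0,"turn": 0,"fingers": 0},
  {"tx": 0.4,"ty": -0.085,"tz": 0,"turn": 0,"fingers": 0},
])

```text
time_s: 21.3
tcp_pos: [0.4902, 0.3329, 0.1226]
tcp_rot: [[0.979, -0.203, -0.0], [-0.203, -0.979, -0.0], [-0.0, 0.0, -1.0]]
ft_force: [-1.7, 1.2, -2.3]
opening: 0.0001
finger_force: 1.0
```

>>> servo_tool([
  {"tx": 0.3,"ty": -0.06,"tz": 0,"turn": 0,"fingers": 0},
  {"tx": 0.3,"ty": -0.06,"tz": 0,"turn": 0,"fingers": 0},
  {"tx": 0.3,"ty": -0.06,"tz": 0,"turn": 0,"fingers": 0},
  {"tx": 0.2,"ty": -0.04,"tz": 0,"turn": 0,"fingers": 0},
  {"tx": 0.15,"ty": -0.03,"tz": 0,"turn": 0,"fingers": 0},
])

```text
time_s: 21.8
tcp_pos: [0.5148, 0.3281, 0.1227]
tcp_rot: [[0.979, -0.203, -0.0], [-0.203, -0.979, -0.0], [-0.0, 0.0, -1.0]]
ft_force: [-2.2, 0.6, -1.6]
opening: 0.0
finger_force: 1.2
```

>>> servo_tool([
  {"tx": 0.15,"ty": -0.03,"tz": 0,"turn": 0,"fingers": 0},
  {"tx": 0.1,"ty": -0.02,"tz": 0,"turn": 0,"fingers": 0},
])

```text
time_s: 22.0
tcp_pos: [0.5162, 0.3278, 0.1225]
tcp_rot: [[0.979, -0.202, -0.009], [-0.202, -0.979, 0.0], [-0.009, 0.002, -1.0]]
ft_force: [-19.2, 2.6, 9.0]
opening: -0.0001
finger_force: 9.4
```

>>> servo_tool([
  {"tx": 0.1,"ty": -0.02,"tz": 0,"turn": 0,"fingers": 0},
  {"tx": 0.1,"ty": -0.02,"tz": 0,"turn": 0,"fingers": 0},
])

```text
time_s: 22.2
tcp_pos: [0.5166, 0.3277, 0.1224]
tcp_rot: [[0.979, -0.202, -0.017], [-0.202, -0.979, -0.0], [-0.017, 0.004, -1.0]]
ft_force: [-31.3, 3.8, 16.9]
opening: -0.0002
finger_force: 16.1
```

>>> servo_tool([
  {"tx": -0.4,"ty": 0.08,"tz": 0,"turn": 0,"fingers": 0},
  {"tx": -1,"ty": 0.2,"tz": 0,"turn": 0,"fingers": 0},
  {"tx": -1,"ty": 0.2,"tz": 0,"turn": 0,"fingers": 0},
  {"tx": -1,"ty": 0.2,"tz": 0.5,"turn": 0,"fingers": 0},
  {"tx": -1,"ty": 0.2,"tz": 1,"turn": 0,"fingers": 0},
  {"tx": -0.5,"ty": 0,"tz": 1,"turn": 0,"fingers": 0},
  {"tx": 0,"ty": 0,"tz": 0.5,"turn": 0,"fingers": 0},
  {"tx": 0,"ty": 0,"tz": 0,"turn": 0,"fingers": 0},
  {"tx": 0,"ty": 0,"tz": 0,"turn": 0,"fingers": 0},
])

```text
time_s: 23.1
tcp_pos: [0.4265, 0.3438, 0.1827]
tcp_rot: [[0.979, -0.203, 0.001], [-0.203, -0.979, 0.0], [0.001, -0.0, -1.0]]
ft_force: [-0.1, -0.2, -0.9]
opening: 0.0002
finger_force: 0.0
```

```bash
python3 ptr.py side 150 150 150 200 p4
python3 - <<'E'
from m import *
for n in('scene','side','wrist'):
    s=load(n);W,r,c=pts(s);m=masks(s)['orange']&(np.linalg.norm(W[...,:2]-[.54,.32],axis=-1)<.07)
    if m.sum()<20: print(n,'none');continue
    v,u=np.nonzero(m);d=r[int(round(v.mean())),int(round(u.mean()))]
    print(n,m.sum(),'at z=.1245',(c+d*(.1245-c[2])/d[2]).round(4))
E
```

```text
23.1 [0.42645427 0.3437503  0.18272599] 0.00022485961894709732 [-0.09419782 -0.18365948 -0.89459141]
handle ang 123.44030096127476 0.34123881269030976
scene green 29 ang mean 32.7 [31.6 33.7] r 0.1 z 0.034
scene red 44 ang mean 33.5 [30.8 36.5] r 0.09 z 0.063
side green 71 ang mean 35.9 [33.3 37.6] r 0.097 z 0.033
side red 39 ang mean 34.6 [31.5 37.5] r 0.087 z 0.064
scene 73 at z=.1245 [0.5421 0.3249 0.1245]
side 152 at z=.1245 [0.5452 0.3191 0.1245]
wrist 2213 at z=.1245 [0.5441 0.3212 0.1245]
```

Run:
```python
from m import *
from scipy.optimize import least_squares
for n in('scene','side','wrist'):
    s=load(n);W,r,c=pts(s);h=cv2.cvtColor(s['image'],cv2.COLOR_RGB2HSV)
    m=(h[...,0]>3)&(h[...,0]<22)&(h[...,1]>130)&(np.linalg.norm(W-[.544,.32,.13],axis=-1)<.04)
    m=cv2.erode(m.astype(np.uint8),np.ones((3,3)))>0
    P=W[m];x0=P.mean(0)-[0,0,.01]
    f=least_squares(lambda x:np.linalg.norm(P-x,axis=1)-.017,x0,loss='soft_l1',f_scale=.002)
    print(n,len(P),f.x.round(4),np.std(f.fun).round(4))
    M=np.abs(W[...,2]-.03)<.004
    P=W[M&(np.linalg.norm(W[...,:2]-[.49,.33],axis=-1)<.07)]
    if len(P)>50: print('  block',cv2.minAreaRect(P[:,:2].astype(np.float32)),len(P))
s=load('wrist');cv2.imwrite('pics/w5.png',s['image'][...,::-1])
```

```text
scene 60 [0.5467 0.3219 0.123 ] 0.0021
  block ((0.49363821744918823, 0.3309633731842041), (0.0720149353146553, 0.09050978720188141), 78.04383850097656) 356
side 122 [0.544  0.3198 0.1254] 0.0013
  block ((0.4918901324272156, 0.331878125667572), (0.0714336484670639, 0.09091801941394806), 77.65514373779297) 810
wrist 2609 [0.5429 0.3214 0.1241] 0.0005
  block ((0.4917110204696655, 0.33229750394821167), (0.06983797997236252, 0.08875739574432373), 78.11595153808594) 4683
```

View pics/w5.png

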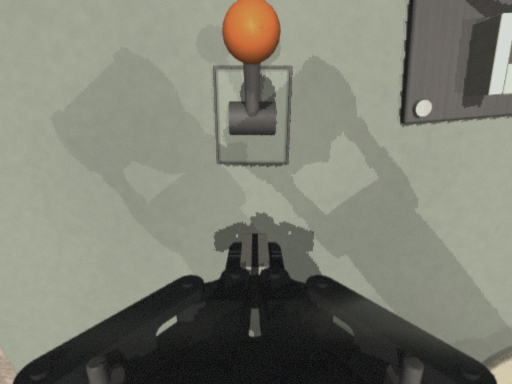

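The view shows the lever leaning forward, with the ball at (251,30), and the gripper clear of everything. The fitted ball height of 0.124 m and 0.0525 m offset from the block centre, taken as the pivot, match the far stop. I'm handing in.

```bash
python3 -c "
from cell import workorder
print(workorder.close_job())"
```

```text
the job is handed in; nothing more can be done
None
```

The job is handed in, no verdict was returned: lock block upright in the tray, pointer in line with the flag within what I could measure (about 1°), lever at its far stop, about 23 s on the clock.

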